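# Fit the spice grinder's twist lid and hold it at half-way

### The arm

A 7-joint arm with a two-finger parallel gripper is mounted at the origin on the work surface. World frame = base frame: x ahead of the robot, y to its left, z up, the work surface at z = 0. Lengths are in mm, angles in degrees, forces in N, time in s.
With the tool pointing down it reaches from about 400 to 850 mm from the base axis. Payload 4.5 kg.
Tool frame: the origin (TCP) lies at the very end of the fingers, on their centre line; the grasp point (between the pads) lies 19 mm behind it (ctrl.hold_point_z is the z of the grasp point in the tool frame, in mm); z points along the fingers, y is the direction in which the jaws open and shut (so a half turn about z gives the same grasp; the last joint's range is limited). The gripper opens to 88 mm and grips with 3 to 60 N. Pads are 18 mm wide; open, the fingers measure 123 mm over their backs; the gripper's body (75 mm by 187 mm) begins 45 mm behind the grasp point.
Start: joints at [-63.61, 39.483, -11.15, 89.685, 9.013, 51.709, -12.324], TCP at [258.709, 568.967, 238.743] pointing down, gripper open.
Joint ranges: [-172.22, 172.22], [-26.19, 119.32], [-84.43, 86.54], [7.71, 146.69], [-57.33, 237.33], [2.42, 119.75], [-152.13, 152.13]. Speed limits (degrees/s): [147.25, 147.25, 180, 180, 180, 180, 180].

### API

Orientations are given as [roll, pitch, yaw] about the fixed x, y, z axes, in that order (R = Rz(yaw) Ry(pitch) Rx(roll)).
In Python, from station import ctrl gives the robot as it stands. The module is installed in compiled form; this text tells all that it offers.
- The arm moves only by the tool carry_out, never from a script. Its argument "moves" is a list of rows, each an object with "dr": the turn, a rotation vector about the tool's x, y, z in degrees, a list of three; "translation": the shift along the tool's x, y, z in mm, a list of three; "grip": the opening, from 0 (shut) to 1 (fully open). In form: [{"dr": [rx, ry, rz], "translation": [dx, dy, dz], "grip": grip}, ...]. A call has 1 to 12 rows; each row is the pose to reach, as a shift and turn from the pose measured when the call began, along the tool's axes at that moment; what a row does not reach only later rows make up. A row lasts 1/12 s, in which the tool goes at most 41.7 mm and 7.16 degrees, less where a joint would pass 70% of its speed; a pose out of reach is approached as far as the arm can. A call with a gripper value outside its range is refused whole. The fingers move at their own pace and stop on an object; "squeeze" is the grip in N (left out, the last holds). Time passes only in rows, so rows that repeat a pose let the fingers close. It gives the time, the measured TCP pose, the force and the opening at its end, in the units of the state.
- ctrl.get_state(): the state, without advancing time (a new reading comes with each control period).
- ctrl.camera(name): name is "side" or "top" or "wrist"; returns a dict with "color" (384x512x3 uint8, blue, green, red), "fovy" (degrees; the focal length in pixels is half the picture's height over the tangent of half this angle, whatever the lens; pixels are square), "cx", "cy" (the principal point, pixels), "D" ([k1, k2, p1, p2, k3] as OpenCV has them; the pictures are not rectified), "R" (3x3) and "t" (3): a world point X has camera coordinates R X + t. Camera axes: x right, y down, z forward; pixel columns grow to the right and rows downward; lengths in mm; the calibration is good to about 2 mm. A picture is of the moment at which its call begins. There is no depth.
- ctrl.job_done(): hands the job in, once; it reports no verdict.
Trained networks look in the newest picture that a camera, given by its name, has taken for a name from the list of things; names that differ only in an ending like _2 or _b are one class to them, and where a whole thing is asked for, a point or a joint stands for the part that bears it (a point fixed in the world has none). Each returns a list of dicts, best first, with "conf" (0 to 1); they miss things now and then, are a little off and sometimes report something else, mostly with a low value. They report only what shows in the picture. A call takes as long as a camera call. They do not tell look-alikes from the thing itself.
- ctrl.look_for(camera, thing): "extent" ([left, top, width, height] in pixels, round what is visible of it).
- ctrl.trace(camera, thing): "mask" (384x512 bool, what is visible of it) and "extent" ([left, top, width, height] in pixels, round what is visible of it).
- ctrl.spot_point(camera, thing): "xy" ([column, row] in pixels: a listed point, or the origin of a listed thing).
The state is a dict: "clock": time; "q": joint angles; "dq": joint speeds; "effort": joint torques, N m; "ee_pos": TCP position; "ee_rot": TCP orientation; "wrist_force": force on the tool from outside, world axes, zero at the start; "moment": the same for the moment, N m; "finger_gap": finger opening in mm.
Only numpy, scipy, OpenCV 4.12 (cv2) and the standard library are available. Lean on these libraries where they do the work, as an engineer would, in place of code of your own. Each camera call takes 0.05 s, during which the arm holds its last target. There are 200 camera calls.

### The job

Put the bayonet lid (the one with the bar grip and two lugs, not the round-knobbed jar lid) on the spice grinder, fully home in its entry slots, and twist it clockwise half-way to the lock, so that its pointers stand at the broad marks, never letting it click into the lock. Its spring would turn it back, so finish while still holding the lid there in the gripper, and do not shift or tip the other things on the table.

Things in the scene. Friction and masses are not known exactly. Their poses are not given: they have to be found in the camera images.
- lid_centre (a point): Loose grey bayonet lid, about 150 g, the same after a half turn; point 28 mm above its flat bottom, 28 mm below its top; z up, x along its bar grip. From the bottom: plug 70 mm across, 16 mm high; flange 96 mm across, 16 to 22 mm up; bar on top. Two lugs 12 mm wide, 6 mm high stand out of the plug's foot, under the bar's ends, to 45 mm from the axis. Starts standing on its plug
- lid_bar (a point): Middle of the lid's upright bar grip, 11 mm above lid_centre: bar 60 mm long (lid x), 16 mm wide (lid y), 34 mm high above the flange. A low ridge on the flange continues each end of the bar to the flange's edge as a pointer
- grinder_mouth (a point): Centre of the fixed grinder's mouth at its rim, 150 mm above the table; z up. Housing 108 mm across. Mouth 75 mm across, with 18 mm wide entry slots at its +x and -x sides through a 6 mm lip. The lid enters with its bar along this x (either way round) and drops 16 mm till its flange rests on the rim: lid_centre is then 12 mm above this point. Clockwise from above, its lugs pass under the lip
- half_mark (a point): Broad block, 13 mm wide, on the outside of the grinder's rim: half-way, 40 degrees (0.70 rad) clockwise from the +x entry slot; point on its top, 58 mm from the axis. Its twin is opposite. One thin rib marks each entry slot (0), a pair of thin ribs each lock position (80 degrees, 1.40 rad)
- drive_ring (a joint): Turn of the sprung ring in the grinder, rad: 0 at the entry slots, growing clockwise from above, stop 1.45. The lugs drop between its teeth with 3 mm play each side and drive it; the turned lid stands about 0.08 further. A spring turns it most of the way back when let go: 0.04 N m at 0, 0.13 half-way. Spring plungers resist the lugs from about 0.9 and click behind them past about 1.3
- jar_lid: bystander: plain round jar lid, 80 mm across, 48 mm high, round mushroom knob on top, no lugs; it may lie in either of the two lid places; origin at the centre of its underside
- tin: bystander: tin can 66 mm across, 60 mm high; origin at the centre of its underside
- spice_jar: bystander: small jar 44 mm across, 75 mm high; origin at the centre of its underside
- bowl: bystander: steel bowl 110 mm across, 50 mm high; origin at the centre of its underside
- spoon: bystander: spoon, 180 mm long, lying flat; origin at the middle of its length, where it rests
- sauce: bystander: sauce bottle 66 mm across, 200 mm high; origin at the centre of its underside
- big_jar: bystander: jar 80 mm across, 80 mm high; origin at the centre of its underside
- carton: bystander: carton 120 x 60 x 70 mm; origin at the centre of its underside
Things that resemble listed ones, but are neither listed nor needed, are in the scene too. Leave any green or purple look-alike of the part that bears lid_centre alone.

How it is judged (in metres and radians):
On the way, in this order (a step that is already met when the one before it is completed fails the run):
1. the lid is seated in the grinder's mouth, not yet turned (horizontal distance between lid_centre and grinder_mouth below 0.006 m and z of lid_centre in the frame of grinder_mouth between 0.007 and 0.016 m and angle between lid_centre's own z axis and vertical below 0.1 rad and angle between the x axis of lid_centre and the x axis of grinder_mouth, either way round below 0.25 rad), for 0.1 s.
2. the lid is turned clockwise to about half-way (horizontal distance between lid_centre and grinder_mouth below 0.006 m and z of lid_centre in the frame of grinder_mouth between 0.007 and 0.016 m and angle between lid_centre's own z axis and vertical below 0.1 rad and angle between the x axis of lid_centre and the x axis of grinder_mouth, either way round between 0.52 and 0.88 rad and value of joint drive_ring between 0.4 and 0.9 rad), for 0.3 s.
At the end, for the whole second after the job is handed in: The lid is home in the grinder (centre 7 to 16 mm above the rim, within 6 mm of the axis, tilted under 0.10 rad), turned clockwise 0.52 to 0.88 rad from the entry slots with the drive ring turned 0.40 to 0.90 rad, and the gripper's fingers still hold it with more than 1 N (all of step 2 and contact force between the fingers and lid above 1 N); the arm keeps its last pose, push and grip.
It fails at once if the lid is turned so far that it clicks into the lock (value of joint drive_ring above 1.25 rad).
It fails at once if another thing on the table is shifted by more than 30 mm (distance of any of jar_lid, tin, spice_jar, bowl, spoon, sauce, big_jar, carton from where it was at the start of the episode above 0.03 m).
It fails at once if a standing thing is tipped (angle between any of jar_lid, tin, spice_jar, bowl, sauce, big_jar, carton's own z axis and vertical above 0.5 rad).
It also fails if it takes over 42 s, if anything falls off the work surface, if the arm or the gripper's body presses on something with over 40 N, if the wrist force passes 120 N, or if a joint passes its speed limit or range.

## Working session

There is one attempt and no reset: what is moved stays moved. The work goes in short steps, Python scripts to look and compute and a tool call to move; the robot and the scene stay as the last step left them, time stands still between calls to the robot, and variables do not carry over. Pictures are saved under pics/ and viewed, about 8 in all and at most 12, crops included, and the job is handed in when it is done.

Besides the shell and the picture viewer there is one more tool, called after "Call:" in YAML: its name, and indented under it one key for each argument. carry_out: Moves the arm, as the interface text tells. Its arguments: {"type":"object","properties":{"moves":{"type":"array"},"squeeze":{"type":"number"}},"required":["moves"]}

```bash
ls; mkdir -p pics
cat > h.py <<'E'
import numpy as np, cv2
from station import ctrl
def K(c):
    f=c["color"].shape[0]/2/np.tan(np.radians(c["fovy"])/2)
    return np.array([[f,0,c["cx"]],[0,f,c["cy"]],[0,0,1.]])
def ray(c,px):
    u=cv2.undistortPoints(np.array([[px]],float),K(c),np.array(c["D"],float))[0,0]
    R=np.array(c["R"]);t=np.array(c["t"]).ravel()
    return -R.T@t, R.T@np.array([u[0],u[1],1.])
def at_z(c,px,z):
    o,d=ray(c,px); return o+d*(z-o[2])/d[2]
def proj(c,P):
    R=np.array(c["R"]);t=np.array(c["t"]).ravel()
    return cv2.projectPoints(np.array(P,float).reshape(-1,1,3),cv2.Rodrigues(R)[0],t,K(c),np.array(c["D"],float))[0][:,0]
def tri(obs):
    A=np.zeros((3,3));b=np.zeros(3)
    for c,px in obs:
        o,d=ray(c,px);d=d/np.linalg.norm(d);M=np.eye(3)-np.outer(d,d);A+=M;b+=M@o
    return np.linalg.solve(A,b)
E
python3 - <<'E'
from h import *
import pickle
np.set_printoptions(precision=1,suppress=True)
s=ctrl.get_state();print({k:np.round(s[k],2) for k in s})
C={}
for n in ["top","side"]:
    c=C[n]=ctrl.camera(n)
    print(n,-np.array(c["R"]).T@np.array(c["t"]).ravel(),c["fovy"])
    for th in ["lid_centre","lid_bar","grinder_mouth","half_mark","jar_lid"]:
        for d in ctrl.spot_point(n,th)[:4]: print(th,np.round(d["xy"],1),round(d["conf"],2))
pickle.dump(C,open("c.pkl","wb"))
im=cv2.resize(np.vstack([C["top"]["color"],C["side"]["color"]]),None,fx=.78,fy=.78)
cv2.imwrite("pics/a.png",im)
E
```

```text
pics
{'clock': np.float64(0.0), 'q': array([-63.6,  39.5, -11.1,  89.7,   9. ,  51.7, -12.3]), 'dq': array([ 0. , -0.1, -0. , -0. , -0.1, -0.1, -0. ]), 'effort': array([ -0. , -52.8,  -1.3, -15.3,  -0.1,   0. ,   0. ]), 'ee_pos': array([258.5, 568.3, 237.9]), 'ee_rot': array([-179.9,    0. ,  155.6]), 'wrist_force': array([ 0.8,  0.3, -0.4]), 'moment': array([-0., -0.,  0.]), 'finger_gap': np.float64(88.15)}
top [ 159.1   -6.9 1813.9] 44.056342157976445
lid_centre [257.2 239.8] 0.97
lid_centre [288.6 211. ] 0.64
lid_centre [303.5 250.5] 0.64
lid_centre [331.2 208.5] 0.18
lid_bar [292.9 209.9] 0.93
lid_bar [256.4 238.6] 0.83
lid_bar [305.7 249.4] 0.66
grinder_mouth [370.8 182.9] 0.72
grinder_mouth [290.  208.2] 0.66
grinder_mouth [198.5 197.8] 0.63
half_mark [215.  187.5] 0.6
jar_lid [327.6 209.4] 0.58
jar_lid [290.9 210. ] 0.32
side [ -92.3 -987.3  821.8] 45.952609492885685
lid_centre [232.8 286.9] 0.97
lid_centre [268.2 257.8] 0.79
lid_centre [210.1 244.5] 0.7
lid_centre [376.5 320.2] 0.21
lid_bar [268.6 251.6] 0.88
lid_bar [233.1 289.1] 0.87
lid_bar [206.3 243.8] 0.57
grinder_mouth [215.8 165.3] 0.74
half_mark [235.8 170.3] 0.72
jar_lid [299.3 298.7] 0.62
jar_lid [250.  174.5] 0.24
```

View pics/a.png

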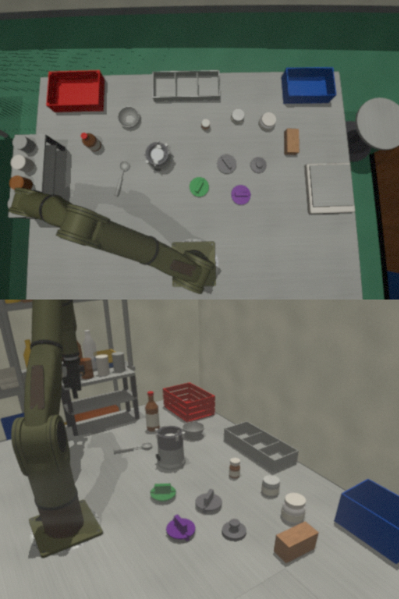

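The top view shows the grey bayonet lid at about (290,210) and the jar lid at (330,209). Green and purple look-alikes are at (256,239) and (305,250), and the grinder is at (199,198). In the side view the grey lid is at (268,257) and the grinder mouth at (216,165).

Run:
```python
from h import *
import pickle
np.set_printoptions(precision=1,suppress=True)
C=pickle.load(open("c.pkl","rb"));t,s=C["top"],C["side"]
print("lid",at_z(t,(288.6,211),28),at_z(s,(268.2,257.8),28),tri([(t,(288.6,211)),(s,(268.2,257.8))]))
print("bar",at_z(t,(292.9,209.9),39),at_z(s,(268.6,251.6),39))
print("mouth",at_z(t,(198.5,197.8),150),at_z(s,(215.8,165.3),150))
print("half",at_z(t,(215,187.5),150),at_z(s,(235.8,170.3),150))
a=cv2.resize(t["color"][160:260,170:350],None,fx=4.2,fy=4.2,interpolation=cv2.INTER_CUBIC)
cv2.imwrite("pics/b.png",a)
b=cv2.resize(s["color"][130:310,160:320],None,fx=3.3,fy=3.3,interpolation=cv2.INTER_CUBIC)
cv2.imwrite("pics/b2.png",b)
```

```text
lid [ 467.3 -163.1   28. ] [ 476.3 -178.8   28. ] [ 475.7 -167.3   18.4]
bar [ 469.3 -178.7   39. ] [ 485.  -168.1   39. ]
mouth [500.8 168.2 150. ] [518.4 183.6 150. ]
half [537.4 108.9 150. ] [554.3 117.1 150. ]
```

View pics/b.png

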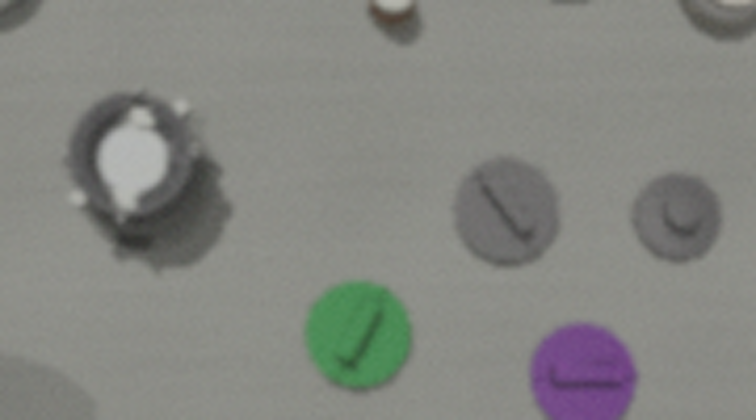

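Call:
carry_out:
  moves:
    - {"dr":[0,0,60],"translation":[-287,-219,-82],"grip":1}
    - {"dr":[0,0,60],"translation":[-287,-219,-82],"grip":1}
    - {"dr":[0,0,60],"translation":[-287,-219,-82],"grip":1}
    - {"dr":[0,0,60],"translation":[-287,-219,-82],"grip":1}
    - {"dr":[0,0,60],"translation":[-287,-219,-82],"grip":1}
    - {"dr":[0,0,60],"translation":[-287,-219,-82],"grip":1}
    - {"dr":[0,0,60],"translation":[-287,-219,-82],"grip":1}
    - {"dr":[0,0,60],"translation":[-287,-219,-82],"grip":1}
    - {"dr":[0,0,60],"translation":[-287,-219,-82],"grip":1}
    - {"dr":[0,0,60],"translation":[-287,-219,-82],"grip":1}

```text
clock: 1.43
ee_pos: [434.1, 242.9, 322.7]
ee_rot: [179.7, 0.2, 94.7]
wrist_force: [0.6, -0.4, 0.7]
finger_gap: 88.2
```

```bash
cat >> h.py <<'E'
from scipy.spatial.transform import Rotation as Ro
def goto(p,yaw):
    """rows' numbers for tool-down pose at world p, tool yaw"""
    s=ctrl.get_state();R=Ro.from_euler("xyz",s["ee_rot"],degrees=True)
    T=Ro.from_euler("xyz",[180,0,yaw],degrees=True)
    d=np.array(p)-s["ee_pos"]
    print("t",round(float(s["clock"]),2),"ee",np.round(s["ee_pos"],1),np.round(s["ee_rot"],1),"q7",np.round(s["q"][6],1),"gap",np.round(s["finger_gap"],1),"F",np.round(s["wrist_force"],1),"M",np.round(s["moment"],2))
    print("dr",np.round((R.inv()*T).as_rotvec(degrees=True),1),"tr",np.round(R.inv().apply(d),1),"dist",round(float(np.linalg.norm(d)),1))
E
python3 -c "
from h import *
goto((470,-168,220),38)"
```

```text
t 1.43 ee [434.1 242.9 322.7] [179.7   0.2  94.7] q7 -27.0 gap 88.2 F [ 0.6 -0.4  0.7] M [-0.08  0.02  0.  ]
dr [ 0.4  0.  56.7] tr [-412.1    1.6  104.1] dist 425.1
```

Call:
carry_out:
  moves:
    - {"dr":[0.4,0,56.7],"translation":[-412,1.6,104],"grip":1}
    - {"dr":[0.4,0,56.7],"translation":[-412,1.6,104],"grip":1}
    - {"dr":[0.4,0,56.7],"translation":[-412,1.6,104],"grip":1}
    - {"dr":[0.4,0,56.7],"translation":[-412,1.6,104],"grip":1}
    - {"dr":[0.4,0,56.7],"translation":[-412,1.6,104],"grip":1}
    - {"dr":[0.4,0,56.7],"translation":[-412,1.6,104],"grip":1}
    - {"dr":[0.4,0,56.7],"translation":[-412,1.6,104],"grip":1}
    - {"dr":[0.4,0,56.7],"translation":[-412,1.6,104],"grip":1}
    - {"dr":[0.4,0,56.7],"translation":[-412,1.6,104],"grip":1}
    - {"dr":[0.4,0,56.7],"translation":[-412,1.6,104],"grip":1}
    - {"dr":[0.4,0,56.7],"translation":[-412,1.6,104],"grip":1}
    - {"dr":[0.4,0,56.7],"translation":[-412,1.6,104],"grip":1}

```text
clock: 2.43
ee_pos: [469.6, -172.9, 219.5]
ee_rot: [179.9, 0.1, 37.6]
wrist_force: [0.0, 0.7, 0.3]
finger_gap: 88.1
```

Run:
```python
from h import *
import pickle
np.set_printoptions(precision=1,suppress=True)
c=ctrl.camera("wrist");pickle.dump(c,open("w1.pkl","wb"))
print(-np.array(c["R"]).T@np.array(c["t"]).ravel(),c["fovy"]); print(np.array(c["R"]))
for th,z in [("lid_centre",28),("lid_bar",39)]:
    for d in ctrl.spot_point("wrist",th)[:3]: print(th,np.array(d["xy"]),round(d["conf"],2),at_z(c,d["xy"],z))
for d in ctrl.trace("wrist","lid_centre")[:2]: print(d["extent"],d["conf"])
goto((470,-168,220),38)
cv2.imwrite("pics/c.png",c["color"])
```

```text
[ 532.1 -125.1  365.1] 69.85336432915858
[[ 0.6 -0.8  0. ]
 [-0.8 -0.6  0.3]
 [-0.2 -0.2 -1. ]]
lid_centre [229.  280.2] 0.86 [ 320.3 -236.7   28. ]
lid_centre [118.7 171. ] 0.71 [365.9 -34.7  28. ]
lid_centre [259.2 169.8] 0.63 [ 474.  -172.5   28. ]
lid_bar [113.3 174.5] 0.9 [363.5 -34.6  39. ]
lid_bar [260.5 173.5] 0.84 [ 473.2 -175.    39. ]
lid_bar [229.  281.9] 0.58 [ 324.9 -234.7   39. ]
[83.9, 130.8, 73.2, 75.4] 0.91
[200.0, 246.8, 60.0, 46.6] 0.9
t 2.63 ee [ 470.3 -165.8  220.2] [-179.9   -0.    38.2] q7 -21.3 gap 88.3 F [ 0.7  0.6 -0.6] M [-0.   0.1 -0. ]
dr [-0.1 -0.   0.2] tr [-1.6  1.5  0.2] dist 2.2
```

View pics/c.png

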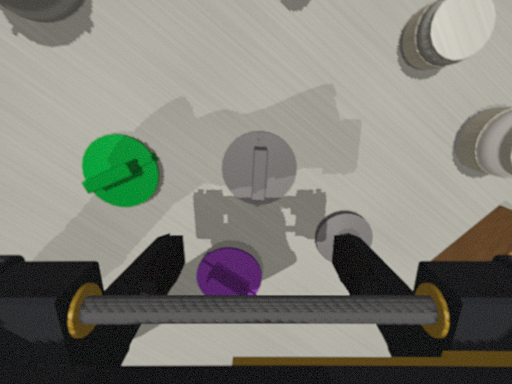

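The wrist view shows the grey lid's flange at about (259,167) with its bar nearly vertical in the picture from (260,147) to (260,198). The jar lid is at (345,235), near the right finger. I'll fit the lid by its flange outline and bar edges.

```bash
cat >> h.py <<'E'
def circ(p,r,n=72):
    a=np.linspace(0,2*np.pi,n,endpoint=False)
    return np.array(p)+np.c_[r*np.cos(a),r*np.sin(a),0*a]
def lidpts(p,yaw,z0):
    y=np.radians(yaw);u=np.array([np.cos(y),np.sin(y),0]);v=np.array([-u[1],u[0],0]);o=np.array([p[0],p[1],z0+56.])
    return np.array([o+30*u+8*v,o-30*u+8*v,o-30*u-8*v,o+30*u-8*v])
E
python3 - <<'E'
from h import *
import pickle
from scipy.optimize import least_squares
np.set_printoptions(precision=1,suppress=True)
c=ctrl.camera("wrist");pickle.dump(c,open("w2.pkl","wb"))
ms=[d for d in ctrl.trace("wrist","lid_centre") if abs(d["extent"][0]+d["extent"][2]/2-259)<25 and d["extent"][1]<200]
print(len(ms),[ (np.round(d["extent"],1),d["conf"]) for d in ms])
goto((470,-168,220),38)
if ms:
    cn=max(cv2.findContours(ms[0]["mask"].astype(np.uint8),cv2.RETR_EXTERNAL,cv2.CHAIN_APPROX_NONE)[0],key=cv2.contourArea)[:,0].astype(float)
    P=np.array([at_z(c,p,22) for p in cn])
    f=least_squares(lambda q:np.hypot(P[:,0]-q[0],P[:,1]-q[1])-q[2],[474,-172,48],loss="soft_l1")
    print("flange fit",f.x)
    x,y=f.x[:2]
else: x,y=474,-172.5
im=c["color"]; s=6
big=cv2.resize(im[115:215,200:320],None,fx=s,fy=s,interpolation=cv2.INTER_CUBIC)
def dr(p,col):cv2.polylines(big,[np.round((proj(c,p)-[200,115]+.5)*s).astype(int)],True,col,1)
dr(circ((x,y,22),48),(0,255,0))
dr(lidpts((x,y),38,0),(0,0,255))
cv2.imwrite("pics/d.png",big)
E
```

```text
1 [(array([228.5, 139.9,  69.6,  71.4]), 0.71)]
t 2.73 ee [ 470.4 -165.9  220.3] [-180.    -0.    38.2] q7 -21.3 gap 88.3 F [-1.  -0.2 -0.8] M [0.  0.1 0. ]
dr [-0.  -0.   0.2] tr [-1.6  1.4  0.3] dist 2.2
flange fit [ 473.7 -173.7   46.8]
```

View pics/d.png

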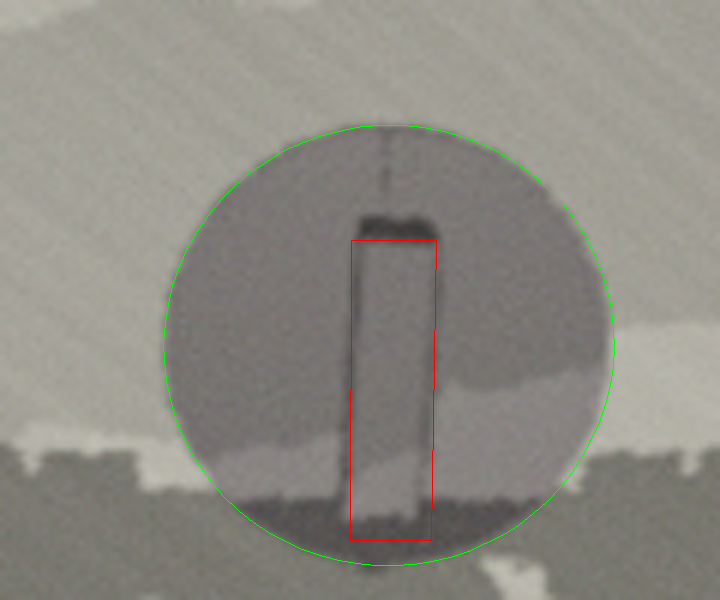

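```bash
python3 -c "
from h import *
goto((473.7,-173.6,70),35.3)"
```

```text
t 2.73 ee [ 470.4 -165.9  220.3] [-180.    -0.    38.2] q7 -21.3 gap 88.3 F [-1.  -0.2 -0.8] M [0.01 0.12 0.03]
dr [-0.  -0.   2.9] tr [ -2.3   8.2 150.3] dist 150.6
```

Call:
carry_out:
  moves:
    - {"dr":[0,0,2.9],"translation":[-2.3,8.2,60],"grip":0.5}
    - {"dr":[0,0,2.9],"translation":[-2.3,8.2,100],"grip":0.5}
    - {"dr":[0,0,2.9],"translation":[-2.3,8.2,130],"grip":0.5}
    - {"dr":[0,0,2.9],"translation":[-2.3,8.2,150],"grip":0.5}
    - {"dr":[0,0,2.9],"translation":[-2.3,8.2,150],"grip":0.5}
    - {"dr":[0,0,2.9],"translation":[-2.3,8.2,150],"grip":0.5}

```text
clock: 3.23
ee_pos: [473.3, -172.5, 70.0]
ee_rot: [-179.8, 0.0, 35.4]
wrist_force: [0.8, -0.4, -0.6]
finger_gap: 49.8
```

```bash
python3 -c "
from h import *
goto((473.7,-173.6,27),35.3)"
```

```text
t 3.23 ee [ 473.3 -172.5   70. ] [-179.8    0.    35.4] q7 -17.5 gap 49.8 F [ 0.8 -0.4 -0.6] M [-0.05  0.09 -0.01]
dr [-0.2  0.   0.1] tr [-0.3  1.3 43. ] dist 43.0
```

Call:
carry_out:
  moves:
    - {"dr":[0,0,0],"translation":[0,1,22],"grip":0.5}
    - {"dr":[0,0,0],"translation":[0,1,42],"grip":0.5}
    - {"dr":[0,0,0],"translation":[0,1,42.5],"grip":0.5}
    - {"dr":[0,0,0],"translation":[0,1,42.5],"grip":0.1}
    - {"dr":[0,0,0],"translation":[0,1,42.5],"grip":0.1}
    - {"dr":[0,0,0],"translation":[0,1,42.5],"grip":0.0}
    - {"dr":[0,0,0],"translation":[0,1,42.5],"grip":0.0}
    - {"dr":[0,0,0],"translation":[0,1,42.5],"grip":0.0}
    - {"dr":[0,0,0],"translation":[0,1,42.5],"grip":0.0}
    - {"dr":[0,0,0],"translation":[0,1,42.5],"grip":0.0}
    - {"dr":[0,0,0],"translation":[0,1,42.5],"grip":0.0}
  squeeze: 35

```text
clock: 4.15
ee_pos: [474.3, -173.2, 28.7]
ee_rot: [-179.9, -0.0, 35.4]
wrist_force: [-1.2, 0.9, 8.2]
finger_gap: 15.5
```

```bash
python3 -c "
from h import *
goto((473.7,-173.6,27),35.3)"
```

```text
t 4.15 ee [ 474.3 -173.2   28.7] [-179.9   -0.    35.4] q7 -16.7 gap 15.5 F [-1.2  0.9  8.2] M [0.15 0.21 0.02]
dr [-0.1 -0.   0.1] tr [-0.7 -0.   1.7] dist 1.8
```

Call:
carry_out:
  moves:
    - {"dr":[0,0,0],"translation":[0,0,-15],"grip":0.0}
    - {"dr":[0,0,0],"translation":[0,0,-50],"grip":0.0}
    - {"dr":[0,0,-10],"translation":[0,0,-90],"grip":0.0}
    - {"dr":[0,0,-17],"translation":[0,0,-130],"grip":0.0}
    - {"dr":[0,0,-24],"translation":[0,0,-170],"grip":0.0}
    - {"dr":[0,0,-31],"translation":[0,0,-210],"grip":0.0}
    - {"dr":[0,0,-38],"translation":[0,0,-240],"grip":0.0}
    - {"dr":[0,0,-45],"translation":[0,0,-240],"grip":0.0}
    - {"dr":[0,0,-52],"translation":[0,0,-240],"grip":0.0}
    - {"dr":[0,0,-59],"translation":[0,0,-240],"grip":0.0}
    - {"dr":[0,0,-66],"translation":[0,0,-240],"grip":0.0}
    - {"dr":[0,0,-66],"translation":[0,0,-240],"grip":0.0}

```text
clock: 5.15
ee_pos: [473.8, -173.7, 268.9]
ee_rot: [-180.0, -0.1, 101.6]
wrist_force: [0.0, -0.1, -1.0]
finger_gap: 15.9
```

```bash
python3 -c "
from h import *
goto((633,145,265),168)"
```

```text
t 5.15 ee [ 473.8 -173.7  268.9] [-1.800e+02 -1.000e-01  1.016e+02] q7 25.6 gap 15.9 F [ 0.  -0.1 -1. ] M [-0.08  0.09 -0.04]
dr [  0.   -0.1 -66.4] tr [280.2 219.9   4.4] dist 356.3
```

Call:
carry_out:
  moves:
    - {"dr":[0,0,-66.4],"translation":[280,220,4],"grip":0.0}
    - {"dr":[0,0,-66.4],"translation":[280,220,4],"grip":0.0}
    - {"dr":[0,0,-66.4],"translation":[280,220,4],"grip":0.0}
    - {"dr":[0,0,-66.4],"translation":[280,220,4],"grip":0.0}
    - {"dr":[0,0,-66.4],"translation":[280,220,4],"grip":0.0}
    - {"dr":[0,0,-66.4],"translation":[280,220,4],"grip":0.0}
    - {"dr":[0,0,-66.4],"translation":[280,220,4],"grip":0.0}
    - {"dr":[0,0,-66.4],"translation":[280,220,4],"grip":0.0}
    - {"dr":[0,0,-66.4],"translation":[280,220,4],"grip":0.0}
    - {"dr":[0,0,-66.4],"translation":[280,220,4],"grip":0.0}
    - {"dr":[0,0,-66.4],"translation":[280,220,4],"grip":0.0}
    - {"dr":[0,0,-66.4],"translation":[280,220,4],"grip":0.0}

```text
clock: 6.15
ee_pos: [632.7, 143.8, 264.9]
ee_rot: [-180.0, -0.1, 167.8]
wrist_force: [0.3, -1.6, -1.1]
finger_gap: 15.8
```

Run:
```python
from h import *
import pickle
np.set_printoptions(precision=1,suppress=True)
c=ctrl.camera("wrist");pickle.dump(c,open("w3.pkl","wb"))
for th,z in [("grinder_mouth",150),("half_mark",150),("lid_centre",260)]:
    for d in ctrl.spot_point("wrist",th)[:3]: print(th,np.array(d["xy"]),round(d["conf"],2),at_z(c,d["xy"],z))
goto((633,145,265),168)
cv2.imwrite("pics/e.png",c["color"])
```

```text
grinder_mouth [244.2  53.5] 0.9 [508.4 156.9 150. ]
half_mark [204.8 108.7] 0.83 [544.4 112.  150. ]
lid_centre [258.6 247.1] 0.76 [633.2 142.3 260. ]
t 6.35 ee [633.  143.3 265.5] [180.   -0.1 167.8] q7 49.0 gap 15.5 F [-0.   0.1 -1.1] M [ 0.  0. -0.]
dr [ 0.  -0.1 -0.2] tr [0.3 1.7 0.6] dist 1.8
```

View pics/e.png

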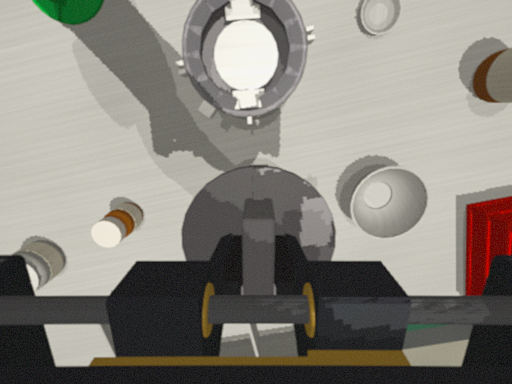

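The wrist view shows the grinder mouth near (245,52), clipped at the top edge. The +x slot and its rib are at (248,98) and (250,120), the broad block at (205,108), and the lock rib pairs at (181,66) and (310,33). The held lid is at (259,240). I'll back off a little so the whole mouth is in view.

Call:
carry_out:
  moves:
    - {"dr":[0,0,0],"translation":[-40,0,0],"grip":0.0}
    - {"dr":[0,0,0],"translation":[-40,0,0],"grip":0.0}
    - {"dr":[0,0,0],"translation":[-40,0,0],"grip":0.0}
    - {"dr":[0,0,0],"translation":[-40,0,0],"grip":0.0}
    - {"dr":[0,0,0],"translation":[-40,0,0],"grip":0.0}

```text
clock: 6.77
ee_pos: [671.4, 135.1, 265.8]
ee_rot: [179.9, -0.1, 167.8]
wrist_force: [0.3, -0.2, -0.7]
finger_gap: 15.6
```

Run:
```python
from h import *
import pickle
np.set_printoptions(precision=1,suppress=True)
c=ctrl.camera("wrist");pickle.dump(c,open("w4.pkl","wb"))
for th,z in [("grinder_mouth",150),("half_mark",150)]:
    for d in ctrl.spot_point("wrist",th)[:3]: print(th,np.array(d["xy"]),round(d["conf"],2),at_z(c,d["xy"],z))
for d in ctrl.trace("wrist","grinder_mouth")[:2]: print(d["extent"])
goto((633,145,265),168)
im=c["color"]; s=5; x0,y0=165,0
big=cv2.resize(im[y0:y0+118,x0:x0+155],None,fx=s,fy=s,interpolation=cv2.INTER_CUBIC)
def dr(p,col,cl=True):cv2.polylines(big,[np.round((proj(c,p)-[x0,y0]+.5)*s).astype(int)],cl,col,1)
p=np.array((508.4,157,150.))
dr(circ(p,54),(0,255,0));dr(circ(p,37.5),(0,255,0))
u=np.array([np.cos(np.radians(-12)),np.sin(np.radians(-12)),0]);v=np.array([-u[1],u[0],0])
for k in(-9,9): dr([p+60*u+k*v,p-60*u+k*v],(0,0,255),False)
cv2.imwrite("pics/f.png",big)
```

```text
half_mark [203.3  58.6] 0.68 [543.6 113.  150. ]
[173.7, 3.6, 136.0, 88.3]
t 6.97 ee [671.7 135.2 265.9] [179.9  -0.1 167.8] q7 51.4 gap 15.6 F [ 0.2  0.4 -1.1] M [ 0. -0. -0.]
dr [ 0.1 -0.1 -0.2] tr [39.9  1.4  1. ] dist 40.0
```

View pics/f.png

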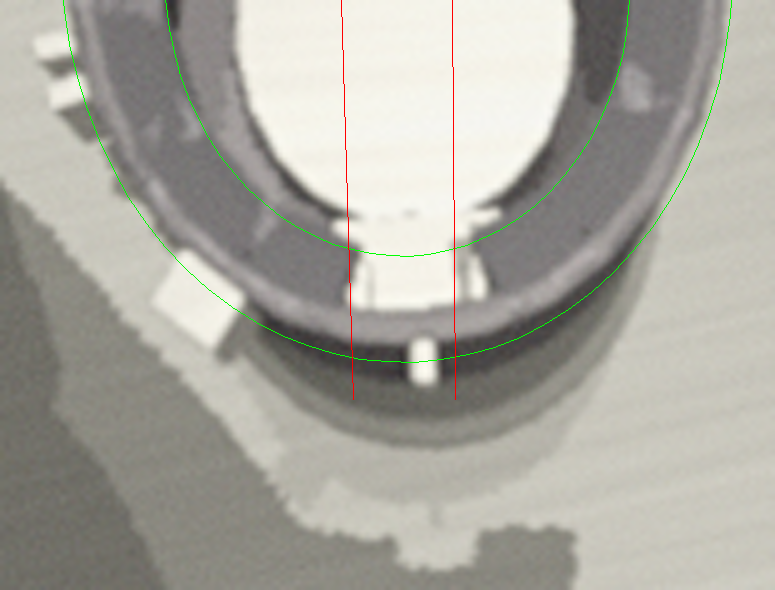

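Backing off clipped the mouth further, so that was the wrong direction. I'll go forward instead to bring it down into the picture.

Call:
carry_out:
  moves:
    - {"dr":[0,0,0],"translation":[40,0,0],"grip":0.0}
    - {"dr":[0,0,0],"translation":[75,0,0],"grip":0.0}
    - {"dr":[0,0,0],"translation":[75,0,0],"grip":0.0}
    - {"dr":[0,0,0],"translation":[75,0,0],"grip":0.0}
    - {"dr":[0,0,0],"translation":[75,0,0],"grip":0.0}
    - {"dr":[0,0,0],"translation":[75,0,0],"grip":0.0}

```text
clock: 7.47
ee_pos: [600.0, 150.6, 266.5]
ee_rot: [179.9, 0.1, 167.8]
wrist_force: [-0.3, -0.8, -1.9]
finger_gap: 15.5
```

```bash
cat > ov.py <<'E'
from h import *
import sys
def overlay(c,name,p,yaw,x0,y0,w,h,s,lid=None):
    big=cv2.resize(c["color"][y0:y0+h,x0:x0+w],None,fx=s,fy=s,interpolation=cv2.INTER_CUBIC)
    def dr(q,col,cl=True):cv2.polylines(big,[np.round((proj(c,q)-[x0,y0]+.5)*s).astype(int)],cl,col,1)
    p=np.array(p,float)
    dr(circ(p,54),(0,255,0));dr(circ(p,37.5),(0,255,0))
    a=np.radians(yaw);u=np.array([np.cos(a),np.sin(a),0]);v=np.array([-u[1],u[0],0])
    for k in(-9,9): dr([p+54*u+k*v,p-54*u+k*v],(0,0,255),False)
    dr([p+62*u,p-62*u],(255,0,0),False)
    if lid: 
        dr(circ((lid[0],lid[1],lid[2]+22),48),(255,0,255)); dr(lidpts(lid,lid[3],lid[2]),(255,0,255))
    cv2.imwrite(name,big)
E
python3 - <<'E'
from ov import *
import pickle
np.set_printoptions(precision=1,suppress=True)
c=ctrl.camera("wrist");pickle.dump(c,open("w5.pkl","wb"))
for th,z in [("grinder_mouth",150),("half_mark",150)]:
    for d in ctrl.spot_point("wrist",th)[:3]: print(th,np.array(d["xy"]),round(d["conf"],2),at_z(c,d["xy"],z))
goto((508,157,265),168)
s=ctrl.get_state()["ee_pos"]
overlay(c,"pics/g.png",(507,158,150),-13,150,20,210,230,2.6,(s[0],s[1],s[2]-25,168))
E
```

```text
grinder_mouth [244.9  94.2] 0.71 [507.7 157.  150. ]
half_mark [206.6 143.6] 0.9 [542.6 111.9 150. ]
t 7.62 ee [599.5 150.6 266. ] [179.9  -0.  167.8] q7 46.8 gap 15.4 F [ 0.5 -0.1 -1.9] M [ 0. -0.  0.]
dr [ 0.1 -0.  -0.2] tr [ 90.8 -13.2   1. ] dist 91.7
```

View pics/g.png

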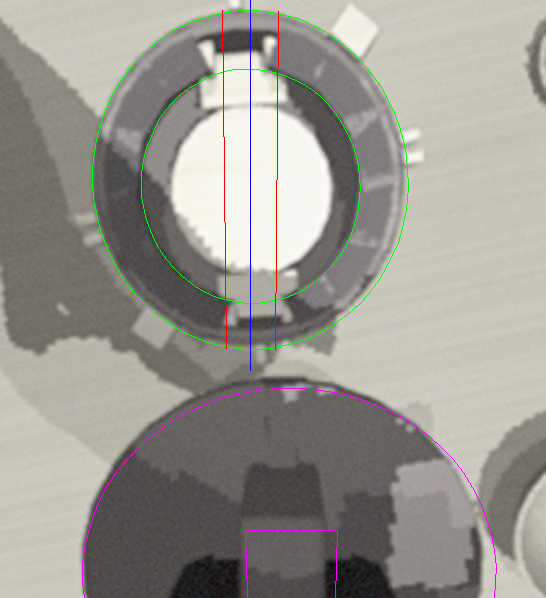

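The mouth is now fully in view. In the enlarged crop the ribs are near (235,3) and (265,352), and the broad blocks near (355,30) and (155,330). The slot axis leans about 4.5° from my model. The held lid's flange arc spans x 83 to 482. I'll enlarge further for exact feature pixels.

Run:
```python
from ov import *
import pickle
c=pickle.load(open("w5.pkl","rb"))
overlay(c,"pics/i.png",(507.3,157.5,150),-8.5,172,12,150,148,4,None)
```

```text
(no output)
```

View pics/i.png

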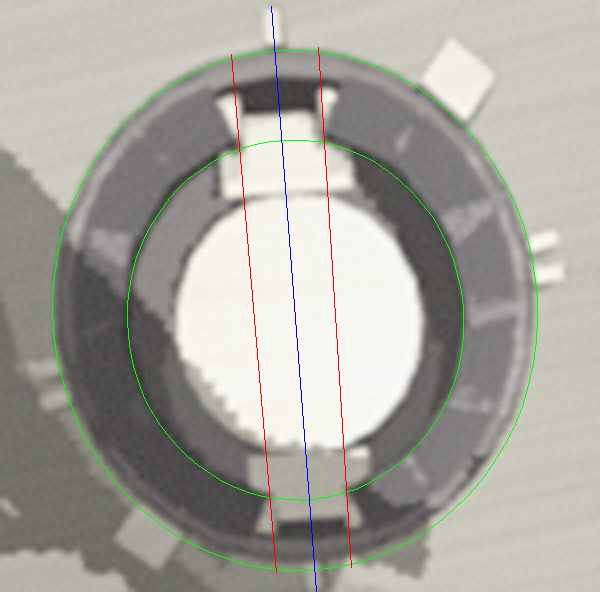

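Run:
```python
from ov import *
import pickle
from scipy.optimize import least_squares
np.set_printoptions(precision=1,suppress=True)
c=pickle.load(open("w5.pkl","rb"))
P=lambda x,y,z=150:at_z(c,(172+x/4-.5,12+y/4-.5),z)
for n,a,b in [("rib",(275,25),(316,575)),("block",(459,80),(150,536)),("pair",(548,258),(50,383)),("notch",(280,95),(310,510)),("rim",(65,310),(530,310))]:
    A,B=P(*a),P(*b);d=A-B;print(n,(A+B)/2,np.degrees(np.arctan2(d[1],d[0])),np.linalg.norm(d[:2])/2)
# held lid: flange points from g.png (scale 2.6, origin 150,20)
G=lambda x,y:(150+x/2.6-.5,20+y/2.6-.5)
pts=[(83,570),(95,500),(118,455),(160,412),(200,391),(250,380),(287,378),(340,385),(395,408),(430,435),(462,480),(482,540)]
s=ctrl.get_state();
def f(q): return [np.hypot(*(at_z(c,G(*p),q[2])[:2]-q[:2]))-48 for p in pts]
r=least_squares(f,[600,150,262]);print("held flange-top ctr",r.x,"res",np.abs(r.fun).max(),"ee",s["ee_pos"])
for z in (257,260,263):
    r=least_squares(lambda q:f([*q,z]),[600,150]);print(z,r.x,np.abs(r.fun).max())
A=at_z(c,G(286,465),292);B=at_z(c,G(267,433),260);print(A,B)
```

```text
rib [505.8 158.3 150. ] 171.5418277676204 56.92214276483127
block [506.  157.8 150. ] 131.26555385856466 58.77319832000627
pair [505.9 157.8 150. ] 90.95215773865283 57.12679961465313
notch [504.5 158.3 150. ] 171.39180275680695 42.90954368259563
rim [503.7 158.9 150. ] -102.18712108030226 51.6179665429946
held flange-top ctr [598.2 149.4 256.5] res 0.4962610367490541 ee [599.5 150.6 266. ]
257 [598.1 149.4] 0.5032745756855732
260 [597.7 149.6] 0.9106116285613695
263 [597.4 149.7] 1.6931665549135886
[559.9 158.3 292. ] [562.2 153.7 260. ]
```

```bash
python3 -c "
from h import *
goto((507,159,200),171.4)"
```

```text
t 7.62 ee [599.5 150.6 266. ] [179.9  -0.  167.8] q7 46.8 gap 15.4 F [ 0.5 -0.1 -1.9] M [ 0.03 -0.01  0.03]
dr [ 0.1 -0.  -3.6] tr [ 92.2 -11.5  66. ] dist 113.9
```

Call:
carry_out:
  moves:
    - {"dr":[0.1,0,-3.6],"translation":[40,-5,15],"grip":0.0}
    - {"dr":[0.1,0,-3.6],"translation":[75,-10,40],"grip":0.0}
    - {"dr":[0.1,0,-3.6],"translation":[92,-11.5,60],"grip":0.0}
    - {"dr":[0.1,0,-3.6],"translation":[92,-11.5,66],"grip":0.0}
    - {"dr":[0.1,0,-3.6],"translation":[92,-11.5,66],"grip":0.0}
    - {"dr":[0.1,0,-3.6],"translation":[92,-11.5,66],"grip":0.0}

```text
clock: 8.12
ee_pos: [508.9, 159.1, 200.2]
ee_rot: [180.0, 0.1, 171.3]
wrist_force: [-0.7, -0.0, -0.5]
finger_gap: 15.6
```

Run:
```python
from h import *
goto((507,159,175),171.4)
```

```text
t 8.12 ee [508.9 159.1 200.2] [1.800e+02 1.000e-01 1.713e+02] q7 41.5 gap 15.6 F [-0.7 -0.  -0.5] M [-0.    0.03 -0.02]
dr [ 0.   0.1 -0.1] tr [ 1.9 -0.4 25.2] dist 25.3
```

Call:
carry_out:
  moves:
    - {"dr":[0,0,0],"translation":[1.9,-0.4,8],"grip":0.0}
    - {"dr":[0,0,0],"translation":[1.9,-0.4,16],"grip":0.0}
    - {"dr":[0,0,0],"translation":[1.9,-0.4,20],"grip":0.0}
    - {"dr":[0,0,0],"translation":[1.9,-0.4,22],"grip":0.0}
    - {"dr":[0,0,0],"translation":[1.9,-0.4,24],"grip":0.0}
    - {"dr":[0,0,0],"translation":[1.9,-0.4,26],"grip":0.0}
    - {"dr":[0,0,0],"translation":[1.9,-0.4,26],"grip":0.0}

```text
clock: 8.7
ee_pos: [506.9, 159.0, 173.9]
ee_rot: [180.0, 0.1, 171.3]
wrist_force: [-0.0, -0.4, -0.3]
finger_gap: 15.7
```

Run:
```python
from h import *
goto((507,159,164),171.4)
```

```text
t 8.7 ee [506.9 159.  173.9] [1.800e+02 1.000e-01 1.713e+02] q7 40.2 gap 15.7 F [-0.  -0.4 -0.3] M [ 0.04 -0.03  0.04]
dr [ 0.   0.1 -0.1] tr [-0.1  0.1  9.9] dist 9.9
```

Call:
carry_out:
  moves:
    - {"dr":[0,0,0],"translation":[0,0,2],"grip":0.0}
    - {"dr":[0,0,0],"translation":[0,0,4],"grip":0.0}
    - {"dr":[0,0,0],"translation":[0,0,6],"grip":0.0}
    - {"dr":[0,0,0],"translation":[0,0,8],"grip":0.0}
    - {"dr":[0,0,0],"translation":[0,0,8],"grip":0.0}
    - {"dr":[0,0,0],"translation":[0,0,8],"grip":0.0}

```text
clock: 9.2
ee_pos: [506.8, 159.0, 165.8]
ee_rot: [-180.0, 0.1, 171.3]
wrist_force: [-0.9, -0.0, -0.2]
finger_gap: 15.6
```

Run:
```python
from h import *
goto((507,159,164),171.4)
```

```text
t 9.2 ee [506.8 159.  165.8] [-1.800e+02  1.000e-01  1.713e+02] q7 39.8 gap 15.6 F [-0.9 -0.  -0.2] M [ 0.03  0.01 -0.02]
dr [-0.   0.1 -0.1] tr [-0.1  0.1  1.8] dist 1.8
```

Still free at 165.8 mm, so the lid is well inside the slots. I'll go down slowly until the flange touches the rim.

Call:
carry_out:
  moves:
    - {"dr":[0,0,0],"translation":[0,0,1],"grip":0.0}
    - {"dr":[0,0,0],"translation":[0,0,2],"grip":0.0}
    - {"dr":[0,0,0],"translation":[0,0,3],"grip":0.0}
    - {"dr":[0,0,0],"translation":[0,0,3],"grip":0.0}
    - {"dr":[0,0,0],"translation":[0,0,3],"grip":0.0}

```text
clock: 9.62
ee_pos: [506.9, 159.0, 162.8]
ee_rot: [-180.0, 0.1, 171.3]
wrist_force: [-0.0, -0.2, -1.8]
finger_gap: 15.8
```

Call:
carry_out:
  moves:
    - {"dr":[0,0,0],"translation":[0,0,1],"grip":0.0}
    - {"dr":[0,0,0],"translation":[0,0,2],"grip":0.0}
    - {"dr":[0,0,0],"translation":[0,0,2],"grip":0.0}
    - {"dr":[0,0,0],"translation":[0,0,2],"grip":0.0}

```text
clock: 9.95
ee_pos: [507.0, 159.0, 162.7]
ee_rot: [-180.0, 0.1, 171.3]
wrist_force: [-3.2, -1.4, 15.2]
finger_gap: 15.5
```

Contact came at TCP z 162.7, 28.7 mm above the lid's bottom. That is the same offset as at the grasp, so the lid is fully home. Now the twist clockwise, with a light press, in two halves.

Call:
carry_out:
  moves:
    - {"dr":[0,0,0],"translation":[0,0,0.6],"grip":0.0}
    - {"dr":[0,0,0],"translation":[0,0,0.6],"grip":0.0}
    - {"dr":[0,0,4],"translation":[0,0,0.6],"grip":0.0}
    - {"dr":[0,0,8],"translation":[0,0,0.6],"grip":0.0}
    - {"dr":[0,0,12],"translation":[-0.1,-0.1,0.6],"grip":0.0}
    - {"dr":[0,0,16],"translation":[-0.1,-0.1,0.6],"grip":0.0}
    - {"dr":[0,0,20],"translation":[-0.2,-0.2,0.6],"grip":0.0}
    - {"dr":[0,0,20],"translation":[-0.2,-0.2,0.6],"grip":0.0}
    - {"dr":[0,0,20],"translation":[-0.2,-0.2,0.6],"grip":0.0}
  squeeze: 45

```text
clock: 10.7
ee_pos: [507.4, 159.0, 162.7]
ee_rot: [179.9, 0.2, 151.3]
wrist_force: [-2.0, -0.6, 7.9]
finger_gap: 15.2
```

Run:
```python
from h import *
goto((507.2,158.6,162.5),131.4)
```

```text
t 10.7 ee [507.4 159.  162.7] [179.9   0.2 151.3] q7 25.8 gap 15.2 F [-2.  -0.6  7.9] M [-0.14  0.45 -0.05]
dr [ 0.1  0.2 19.9] tr [-0.  -0.5  0.2] dist 0.5
```

Call:
carry_out:
  moves:
    - {"dr":[0,0,4],"translation":[0,0,0.4],"grip":0.0}
    - {"dr":[0,0,8],"translation":[0,0,0.4],"grip":0.0}
    - {"dr":[0,0,12],"translation":[0,-0.2,0.4],"grip":0.0}
    - {"dr":[0,0,16],"translation":[0,-0.3,0.4],"grip":0.0}
    - {"dr":[0,0,20],"translation":[0,-0.4,0.4],"grip":0.0}
    - {"dr":[0,0,20],"translation":[0,-0.4,0.4],"grip":0.0}
    - {"dr":[0,0,20],"translation":[0,-0.4,0.4],"grip":0.0}

```text
clock: 11.28
ee_pos: [507.3, 158.9, 162.7]
ee_rot: [179.9, 0.2, 131.3]
wrist_force: [-0.6, -0.6, 5.5]
finger_gap: 15.4
```

Run:
```python
from ov import *
import pickle
goto((507.2,158.6,162.5),131.4)
c=ctrl.camera("wrist");pickle.dump(c,open("w6.pkl","wb"))
overlay(c,"pics/j.png",(505.9,157.9,150),171.4,140,130,230,170,3.2,(505.9,157.9,134,131.4))
```

```text
t 11.28 ee [507.3 158.9 162.7] [179.9   0.2 131.3] q7 12.4 gap 15.4 F [-0.6 -0.6  5.5] M [-0.14  0.36 -0.01]
dr [ 0.1  0.2 -0.1] tr [-0.2 -0.3  0.2] dist 0.4
```

View pics/j.png

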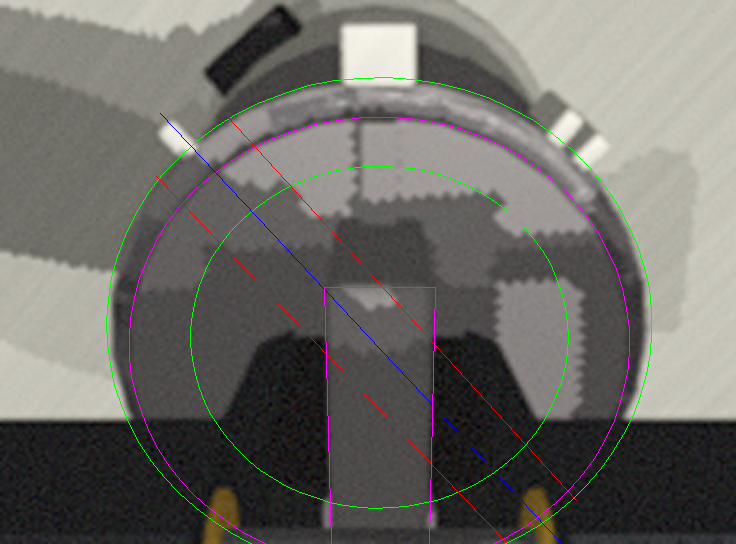

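Here the block is centred at x≈379 and the bar's foot at ≈378, so they line up. The flange arc sits on the modelled seated circle. The yaw moment reads about zero, so I'll ease the downward press and check for the spring's pull on the grip.

Call:
carry_out:
  moves:
    - {"dr":[0,0,0],"translation":[0,0,-0.3],"grip":0.0}
    - {"dr":[0,0,0],"translation":[0,0,-0.3],"grip":0.0}
    - {"dr":[0,0,0],"translation":[0,0,-0.3],"grip":0.0}
    - {"dr":[0,0,0],"translation":[0,0,-0.3],"grip":0.0}

```text
clock: 11.67
ee_pos: [507.1, 158.9, 162.8]
ee_rot: [179.9, 0.1, 131.3]
wrist_force: [-1.6, -0.5, 0.3]
finger_gap: 15.7
```

Run:
```python
from h import *
F=[];M=[]
for i in range(8):
    ctrl.camera("top");s=ctrl.get_state();F.append(s["wrist_force"]);M.append(s["moment"])
print(np.mean(F,0),np.std(F,0),np.mean(M,0),np.std(M,0),s["ee_pos"],s["ee_rot"],s["clock"],s["finger_gap"])
```

```text
[-0.69340175  0.24042097  0.09067373] [0.48774699 0.28398101 0.46766431] [-0.03191326  0.22280274  0.11693127] [0.03038544 0.03266952 0.02366842] [507.17475744 158.90488058 162.86276842] [1.79867157e+02 1.42562316e-01 1.31331359e+02] 12.0667 15.334054610172151
```

With the press eased, the yaw moment is +0.117 N m, close to the ring's 0.13 N m at half-way, so the ring is being driven. Handing in.

```bash
python3 -c "
from h import *
print(ctrl.job_done()); s=ctrl.get_state(); print(s['clock'],s['ee_pos'],s['ee_rot'],s['finger_gap'],s['moment'])"
```

```text
the job is handed in; nothing more can be done
None
the job is handed in; nothing more can be done
```

I put the grey bayonet lid on the spice grinder, fully home in its slots, and twisted it 40° clockwise to the broad mark. I handed in at about 12.1 s of the 42 s, still holding the lid by its bar with 45 N of squeeze set. The hand-in call gives no verdict, so this rests on my own checks.

- **Seating:** the lid went down without resistance until contact at TCP z 162.7 mm. That is 28.7 mm above the lid's bottom, the same offset as when I gripped it on the table, so the flange is on the rim.
- **Angle:** the tool yaw is 131.3°, against 171.4° measured for the entry slots. The last wrist picture shows the bar in line with the broad block to within about 1 pixel.
- **Drive ring:** the moment pulling the lid back was +0.12 N m, close to the stated 0.13 N m half-way. Nothing clicked, and the ring angle itself could not be read directly.
- **Checks that disagreed:**
  - While I was pressing down, the yaw moment read about zero. It showed the spring only after I eased the press, probably because rim friction had masked it.
  - One camera fit put the held lid about 3 mm lower than contact showed, and the grinder rim looked about 2 mm too small in radius. I relied on contact and the marks instead.
- **Bystanders:** no contact force showed while the arm was moving past them, but I took no final picture to compare their positions.

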